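# Fit the panel air filter into its housing

## Task

Fit the panel air filter into the air-filter housing on the bench: keeping its free end raised, hook the filter's tongue under the housing's retaining lip, then swing the filter down until it lies flat and fully home with the sprung catch snapped over its edge, and let go. Work gently, feeling for contact: the thin plastic cracks if the filter is forced against the housing with more than about 50 N in all. Leave the other things on the bench where they are.

Things in the scene. Friction and masses are not known exactly. Their poses are not given: they have to be found in the camera images.
- filter: Panel air filter, grey plastic, loose, about 0.3 kg, lying flat, pleats up. Origin: centre of underside, z up, +x away from the robot within 0.4 rad at the start. Frame: x -58 to +60 mm, y +-50, z 0 to 22. Tongue at the -x end: x -74 to -58, y +-40, z 0 to 7. Grip rib on top: x 9 to 21 (12 thick), y +-22, z 22 to 61; grip with the fingers closing along x.
- housing: Black plastic shell of an air-filter housing, 172 x 130 x 26 mm, fixed to the bench; origin: centre of its underside, z up, +x from lip to catch, away from the robot within 0.35 rad. In it is clamped a seat tray whose height differs each time and is not measured: the tray's floor lies 30 to 55 mm above the bench, so it must be felt. Lip, walls and catch belong to the tray and shift with it.
- lip_end (a point): Point on the housing's centre line at its lip end, at (-75.5, 0, 26) mm in its frame, fixed to the shell. Tray: end wall face (the tongue's stop) at x = -75.5; retaining lip from x = -83 to -66, its underside 12 and top 17 mm above the tray floor; side walls' inner faces y = +-52.5, up to 14 mm above the floor, flared out above to 22; far end wall face x = +62, top 16 above.
- tongue (a point): Middle of the filter's tongue tip, at (-74, 0, 3.5) mm in the filter's frame, axes as the filter's. It enters under the lip with the filter tilted 17 to 22 degrees, tongue end down, so that the far end stays above the catch. Seated, the filter has the housing's axes, lies on the tray floor, its origin at x = -1.5 to +2, y within 2.5 mm in the housing's frame.
- rib_top (a point): Middle of the top of the filter's grip rib, at (15, 0, 61) mm in the filter's frame; axes as the filter's.
- catch (a joint): Sprung catch, mid far end wall, slides along housing +x: 0 = released, up to 0.010 m out. Nose 26 mm wide, tip x = 55, underside 23 mm above tray floor; above it a face 30 degrees from upright, top 40 above floor at x = 64; back plate to x = 76. 500 N/m, 1.5 N preload. The filter's edge pushes it out 3.5 to 7 mm: 6 to 15 N down on the rib. The housing's contact forces sum to up to twice the push.
- piston_a: Bare engine piston standing on its skirt between filter and housing, 76 mm across, 62 mm tall; not to be moved. Origin: underside, z up.
- piston_b: Second engine piston, the same size, at the robot's left; not to be moved. Origin: underside, z up.
- rod: Steel connecting rod lying flat along x in the middle of the bench, 167 mm long, 60 mm wide at its big end, 22 mm tall; origin 15 mm off its middle, towards the small end; not to be moved. Origin: underside, z up.
- spraycan: Spray can standing at the left, 66 mm across, 200 mm tall; not to be moved. Origin: underside, z up.
- ringbox: Flat carton at the right, 110 x 110 x 35 mm; not to be moved. Origin: underside, z up.
- wrench: Open-end wrench lying at the right; not to be moved. Origin: underside, z up.
- socket: Steel socket standing near the bolt tray, 28 mm across, 32 mm tall; not to be moved. Origin: underside, z up.
Things that resemble listed ones, but are neither listed nor needed, are in the scene too. There is more than one size of the filter; the job needs the smaller. What is shaped like the housing but pink is not meant.

How it is judged:
On the way:
1. the tongue is under the retaining lip, at least 4 mm deep, while the filter is still tilted by at least 5 degrees (x of tongue in the frame of housing below -0.07 m and z of tongue in the frame of housing below 0.0645 m and y of tongue in the frame of housing between -0.012 and 0.012 m and angle between the z axis of filter and the z axis of housing, either way round above 0.087 rad), for 0.1 s.
At the end, for the whole second after the job is handed in: The filter lies flat in the tray (within 1.4 degrees), underside 28 to 56.8 mm above the bench wherever the tray is clamped, origin within 4.5 mm along and 5 mm across of the housing's, tongue under the lip, catch within 1.5 mm of released, at rest (z of filter in the frame of housing between 0.028 and 0.0568 m and x of filter in the frame of housing between -0.0045 and 0.0045 m and y of filter in the frame of housing between -0.005 and 0.005 m and angle between the z axis of filter and the z axis of housing, either way round below 0.025 rad and value of joint catch below 0.0015 m and linear speed of filter below 0.01 m/s and angular speed of filter below 0.05 rad/s); the robot touches nothing.
It fails at once if the filter is pressed against the housing or its catch with more than 50 N, summed over its contacts (contact force between filter and housing above 50 N).
It fails at once if the robot strikes the housing with more than 30 N (contact force between any of the fingers, the arm and housing above 30 N).
It fails at once if another thing on the bench is moved by more than 20 mm (distance of any of piston_a, piston_b, rod, spraycan, ringbox, wrench, socket from where it was at the start of the episode above 0.02 m).
It also fails if it takes over 58 s, if anything falls off the work surface, if the arm or the gripper's body presses on something with over 40 N, if the wrist force passes 120 N, or if a joint passes its speed limit or range.

## Robot

A 6-joint arm with a two-finger parallel gripper is mounted at the origin on the work surface. World frame = base frame: x ahead of the robot, y to its left, z up, the work surface at z = 0. Lengths are in m, angles in rad, forces in N, time in s.
With the tool pointing down it reaches from about 0.3 to 0.875 m from the base axis. Payload 6.4 kg.
Tool frame: the origin (TCP) lies midway between the tips of the shut fingers; the grasp point (between the pads) lies ctrl.grip_depth behind it (ctrl.grip_depth is the distance from the TCP to the grasp point, in m); x points along the fingers, y is the direction in which the jaws open and shut, and the axes are right-handed (so a half turn about x gives the same grasp; the last joint's range is limited). The gripper opens to 85 mm and grips with 20 to 120 N. Pads are 22 mm wide; open, the fingers measure 114 mm over their backs; the gripper's body (76 mm by 85 mm) begins 54 mm behind the grasp point. The pads swing forward as they close: fully open they stand 13 mm farther back than shut.
Start: joints at [1.016, 0.181, 1.607, -0, 1.354, -0.206], TCP at [0.197, 0.54, 0.231] pointing down, gripper open.
Joint ranges: [-2.99, 2.99], [-0.89, 2.07], [0.3, 2.58], [-1.14, 4.28], [0, 2.63], [-3.12, 3.12]. Speed limits (rad/s): [2.57, 2.57, 3.01, 3.14, 3.14, 3.14].

## Interface

Orientations are given as a unit quaternion [w, x, y, z].
In Python, from bench import ctrl gives the robot as it stands.
- The arm moves only by the tool carry_out, never from a script. Its argument "motion" is one flat list of numbers, 7 for each row, row after row: the turn, a rotation vector about the tool's x, y, z in degrees, then the shift along the tool's x, y, z in m, then the gripper's target within -1 to 1 (shut at 1, half-way at 0, fully open at -1). A call has 1 to 10 rows; each row shifts and turns the pose as measured when the row begins, along the tool's axes as they then stand; what a row does not reach is not made up. A row lasts 1/10 s, in which the tool goes at most 50 mm and 8.59 degrees, less where a joint would pass 70% of its speed; a pose out of reach is approached as far as the arm can. A call with a gripper value outside its range is refused whole. The fingers move at their own pace and stop on an object; the grip force is fixed at half the most. Time passes only in rows, so rows that do not move let the fingers close. It gives the time, the measured TCP pose, the force and the opening at its end, in the units of the state.
- ctrl.get_obs(): the state, without advancing time (a new reading comes with each control period).
- ctrl.camera(name): name is "scene" or "side" or "wrist"; returns the picture (400x640x3 uint8, blue, green, red); there is no depth.
- ctrl.camera_params(name): a dict with "mtx" (3x3 intrinsics, pixels), "pose" (4x4, takes a point from camera to world coordinates); the wrist camera has in their place "hand_eye" (4x4, takes a point from camera to tool coordinates, whose origin is the TCP and whose axes are the tool frame's). Camera axes: x right, y down, z forward; pixel columns grow to the right and rows downward; lengths in m; the calibration is good to about 2 mm. A picture is of the moment at which its call begins: read the wrist's pose just before it. camera_params takes no time and is no camera call.
- ctrl.hand_in(): hands the job in, once; it reports no verdict.
Trained networks look in the newest picture that a camera, given by its name, has taken for a name from the list of things; names that differ only in an ending like _2 or _b are one class to them, and where a whole thing is asked for, a point or a joint stands for the part that bears it (a point fixed in the world has none). Each returns a list of dicts, best first, with "conf" (0 to 1); they miss things now and then, are a little off and sometimes report something else, mostly with a low value. They report only what shows in the picture. A call takes as long as a camera call. They do not tell look-alikes from the thing itself.
- ctrl.boxes_of(camera, thing): "point" ([x, y, z] in m, in the coordinates of the camera as it stood for that picture, good to about 4 mm: the middle of the surface that is visible of it).
- ctrl.trace(camera, thing): "pixels" (400x640 bool, what is visible of it).
- ctrl.landmark_of(camera, thing): "point" ([x, y, z] in m, in the coordinates of the camera as it stood for that picture, good to about 4 mm: a listed point, or the origin of a listed thing).
The state is a dict: "time_s": time; "q": joint angles; "dq": joint speeds; "joint_efforts": joint torques, N m; "eef_pos": TCP position; "eef_rot": TCP orientation; "wrist_force": force on the tool from outside, world axes, zero at the start; "torque": the same for the moment, N m; "opening": opening from 0.0 (shut) to 1.0 (fully open).
Only numpy, scipy, OpenCV 4.12 (cv2) and the standard library are available. Lean on these libraries where they do the work, as an engineer would, in place of code of your own. Each camera call takes 0.05 s, during which the arm holds its last target. There are 200 camera calls.

## Working session

There is one attempt and no reset: what is moved stays moved. The work goes in short steps, Python scripts to look and compute and a tool call to move; the robot and the scene stay as the last step left them, time stands still between calls to the robot, and variables do not carry over. Pictures are saved under pics/ and viewed, about 8 in all and at most 12, crops included, and the job is handed in when it is done.

Besides the shell and the picture viewer there is one more tool, called as name(argument=value, ...) on one line, values as JSON. carry_out: Moves the arm, as the interface text tells. Its arguments: {"type":"object","properties":{"motion":{"type":"array"}},"required":["motion"]}

```bash
ls; mkdir -p pics; cat > h.py <<'E'
import numpy as np, cv2
from bench import ctrl
from scipy.spatial.transform import Rotation as R
def T(o=None):
    o=o or ctrl.get_obs(); M=np.eye(4); q=o['eef_rot']; M[:3,:3]=R.from_quat([q[1],q[2],q[3],q[0]]).as_matrix(); M[:3,3]=o['eef_pos']; return M
def cam(name):
    p=ctrl.camera_params(name)
    P=T()@np.array(p['hand_eye']) if name=='wrist' else np.array(p['pose'])
    return np.array(p['mtx']),P
def tow(P,pt): return (P@np.r_[pt,1])[:3]
def proj(K,P,w):
    c=np.linalg.inv(P)@np.r_[w,1]; u=K@c[:3]; return u[:2]/u[2]
def ray(K,P,uv,z):
    d=P[:3,:3]@np.linalg.inv(K)@np.r_[uv,1]; t=(z-P[2,3])/d[2]; return P[:3,3]+t*d
E
python3 - <<'E'
from h import *
np.set_printoptions(precision=4,suppress=True)
print(ctrl.grip_depth, ctrl.get_obs()); print(T())
for n in ['scene','side']:
    K,P=cam(n); im=ctrl.camera(n); cv2.imwrite(f'pics/{n}0.png',im); print(n,K[0],P)
    for t in ['filter','housing','tongue','rib_top','lip_end','catch','piston_a','spraycan','rod','ringbox']:
        f=ctrl.landmark_of if t!='catch' else ctrl.boxes_of
        try:
            for d in f(n,t): 
                w=tow(P,d['point']); print(n,t,round(d['conf'],2),w,proj(K,P,w).astype(int))
        except Exception as e: print(t,e)
E
```

```text
pics
0.0187 {'time_s': 0.0, 'q': array([ 1.0157,  0.1816,  1.608 ,  0.    ,  1.3538, -0.2063]), 'dq': array([-0.0002,  0.0005,  0.0007,  0.0007,  0.0004, -0.0005]), 'joint_efforts': array([  0.0004, -44.4855, -35.1343,  -0.0002,   0.0088,  -0.    ]), 'eef_pos': array([0.1962, 0.5399, 0.2304]), 'eef_rot': array([ 0.6961,  0.1221,  0.6966, -0.1233]), 'wrist_force': array([ 0.3139, -0.6876, -0.3178]), 'torque': array([-0.0073,  0.0104, -0.0359]), 'opening': 1.0028682106735285}
[[-0.0009  0.3417  0.9398  0.1962]
 [-0.0015  0.9398 -0.3417  0.5399]
 [-1.     -0.0017 -0.0004  0.2304]
 [ 0.      0.      0.      1.    ]]
scene [481.5428   0.     310.7134] [[ 0.3035  0.5158 -0.8011  1.5997]
 [ 0.9527 -0.1797  0.2452 -0.339 ]
 [-0.0175 -0.8376 -0.5459  0.803 ]
 [ 0.      0.      0.      1.    ]]
scene filter 0.89 [0.5791 0.2286 0.0023] [395 205]
scene filter 0.73 [ 0.2934  0.19   -0.001 ] [346 162]
scene housing 0.85 [ 0.5377 -0.2388 -0.0047] [232 231]
scene housing 0.68 [0.5917 0.2181 0.0596] [395 192]
scene housing 0.56 [ 0.2677 -0.2707 -0.0001] [207 182]
scene tongue 0.63 [0.5081 0.2532 0.00
[... 1344 characters left out ...]
02 ] [253 165]
side rib_top 0.98 [0.3091 0.1756 0.0858] [208 195]
side rib_top 0.63 [0.5855 0.2278 0.0597] [276 146]
side lip_end 0.69 [ 0.1901 -0.2546  0.0295] [267 347]
side lip_end 0.62 [ 0.459  -0.2273  0.0273] [345 270]
side lip_end 0.42 [ 0.5857  0.4422 -0.0048] [242 128]
side lip_end 0.26 [ 0.58    0.2266 -0.    ] [277 160]
side catch 0.7 [ 0.6035 -0.2585  0.0843] [396 234]
side catch 0.42 [ 0.328  -0.2808  0.0684] [321 310]
side piston_a 0.9 [0.4817 0.0057 0.0001] [296 216]
side piston_a 0.79 [ 0.4092  0.4548 -0.0022] [197 149]
side spraycan 0.89 [ 0.583   0.439  -0.0048] [242 129]
side rod 0.55 [ 0.6965 -0.0125 -0.0004] [353 183]
side ringbox 0.74 [ 0.6759 -0.4623 -0.003 ] [470 287]
```

View pics/scene0.png

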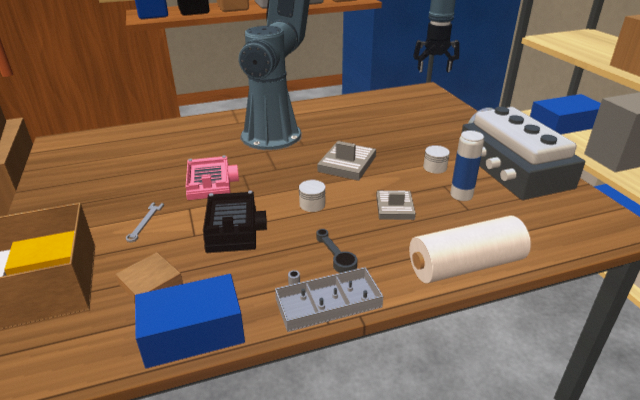

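View pics/side0.png

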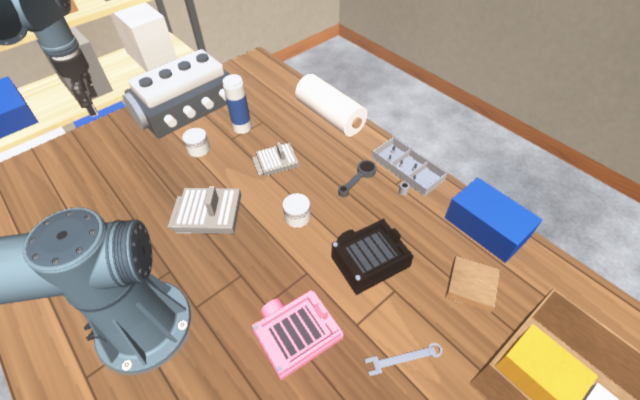

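The scene view shows the small filter at about (395,203), the black housing at (232,222), piston_a at (312,195), and the pink decoy and larger filter nearer the robot. The side view agrees: small filter (277,158), black housing (370,253).

```bash
cat >> h.py <<'E'
def pose(p,yaw,tilt=0):
    """tool pose: jaws (tool y) along heading yaw, x down; tilt>0 lowers the tongue (-y) end"""
    cy,sy=np.cos(yaw),np.sin(yaw); M=np.eye(4)
    M0=np.array([[0,cy,-sy],[0,sy,cy],[-1,0,0]]).T
    X=np.array([0,0,-1.]);Y=np.array([cy,sy,0]);Z=np.cross(X,Y)
    A=R.from_rotvec(-np.radians(tilt)*np.array([-sy,cy,0])).as_matrix()
    M[:3,:3]=A@np.c_[X,Y,Z]; M[:3,3]=p; return M
def plan(G,grip,vmax=.045,wmax=8.4,n=10,C=None):
    C=T() if C is None else C; out=[]
    k=0
    while k<n:
        D=np.linalg.inv(C)@G; rv=R.from_matrix(D[:3,:3]).as_rotvec(degrees=True); t=D[:3,3]
        m=max(np.linalg.norm(t)/vmax,np.linalg.norm(rv)/wmax)
        if m<.02: break
        s=min(1,1/m); row=[*np.round(rv*s,1),*np.round(t*s,4)]
        S=np.eye(4); S[:3,:3]=R.from_rotvec(row[:3],degrees=True).as_matrix(); S[:3,3]=row[3:]; C=C@S
        out+= [float(x) for x in row]+[grip]; k+=1
    print(out); print('left',np.round(np.linalg.norm(C[:3,3]-G[:3,3]),4),'end',C[:3,3].round(3)); return C
E
python3 - <<'E'
from h import *
print(np.round(ctrl.camera_params('wrist')['hand_eye'],3), ctrl.get_obs()['time_s'])
G=pose([.55,.25,.22],-.36); C=plan(G,-1); plan(G,-1,C=C)
E
```

```text
[[ 0.    -0.312  0.95  -0.143]
 [ 1.     0.    -0.     0.001]
 [-0.     0.95   0.312 -0.08 ]
 [ 0.     0.     0.     1.   ]] 1.1
[8.4, 0.0, 0.0, 0.001, -0.0141, 0.04, -1, 8.4, 0.0, 0.0, 0.001, -0.0081, 0.0416, -1, 8.4, 0.0, 0.0, 0.0011, -0.0019, 0.0424, -1, 8.4, 0.0, 0.0, 0.001, 0.0043, 0.0422, -1, 8.4, 0.0, 0.0, 0.0011, 0.0104, 0.0411, -1, 8.4, 0.0, 0.0, 0.001, 0.0163, 0.0391, -1, 8.4, 0.0, 0.0, 0.0011, 0.0218, 0.0363, -1, 8.4, 0.0, 0.0, 0.001, 0.0269, 0.0328, -1, 8.4, 0.0, 0.0, 0.0011, 0.0314, 0.0285, -1, 8.4, 0.0, 0.0, 0.001, 0.0352, 0.0236, -1]
left 0.0335 end [0.524 0.271 0.221]
[6.6, 0.0, 0.0, 0.0009, 0.0302, 0.0144, -1]
left 0.0001 end [0.55 0.25 0.22]
```

carry_out(motion=[8.4, 0, 0, 0.001, -0.014, 0.04, -1, 8.4, 0, 0, 0.001, -0.008, 0.042, -1, 8.4, 0, 0, 0.001, -0.002, 0.042, -1, 8.4, 0, 0, 0.001, 0.004, 0.042, -1, 8.4, 0, 0, 0.001, 0.01, 0.041, -1, 8.4, 0, 0, 0.001, 0.016, 0.039, -1, 8.4, 0, 0, 0.001, 0.022, 0.036, -1, 8.4, 0, 0, 0.001, 0.027, 0.033, -1, 8.4, 0, 0, 0.001, 0.031, 0.028, -1, 8.4, 0, 0, 0.001, 0.035, 0.024, -1])

```text
time_s: 2.1
eef_pos: [0.5261, 0.2605, 0.222]
eef_rot: [0.426, 0.565, 0.428, -0.562]
wrist_force: [0.0, 0.3, 0.3]
opening: 0.996
```

```bash
python3 - <<'E'
from h import *
G=pose([.575,.225,.22],-.36); plan(G,-1)
E
```

```text
[3.7, -0.2, -0.0, 0.0015, 0.0422, 0.0156, -1, 1.2, -0.1, -0.1, 0.0005, 0.0148, 0.0044, -1]
left 0.0 end [0.575 0.225 0.22 ]
```

carry_out(motion=[3.7, 0, 0, 0.001, 0.042, 0.016, -1, 1.2, 0, 0, 0, 0.015, 0.004, -1, 0, 0, 0, 0, 0, 0, -1])

```text
time_s: 2.4
eef_pos: [0.5801, 0.2188, 0.2206]
eef_rot: [0.398, 0.586, 0.399, -0.582]
wrist_force: [0.5, 0.2, 0.3]
opening: 0.996
```

```bash
cat > lookf.py <<'E'
from h import *
np.set_printoptions(precision=4,suppress=True)
K,P=cam('wrist'); im=ctrl.camera('wrist')
print(T())
for t in ['filter','tongue','rib_top']:
    for d in ctrl.landmark_of('wrist',t): print(t,round(d['conf'],2),tow(P,d['point']))
m=ctrl.trace('wrist','filter')
if m:
    m=m[0]['pixels'].astype(np.uint8); c,_=cv2.findContours(m,0,2); cv2.drawContours(im,c,-1,(0,255,0),1)
cv2.imwrite('pics/w1.png',im)
E
python3 lookf.py
```

```text
[[ 0.0029  0.9318 -0.363   0.5792]
 [ 0.0034 -0.363  -0.9318  0.2195]
 [-1.      0.0014 -0.0042  0.2205]
 [ 0.      0.      0.      1.    ]]
filter 0.85 [ 0.2951  0.1887 -0.0007]
filter 0.76 [0.5756 0.2292 0.0019]
filter 0.33 [0.5078 0.2564 0.0058]
tongue 0.89 [0.5054 0.2579 0.0058]
tongue 0.87 [0.2147 0.2624 0.0032]
rib_top 0.87 [0.5921 0.2249 0.0665]
rib_top 0.75 [0.3171 0.1775 0.0908]
```

View pics/w1.png

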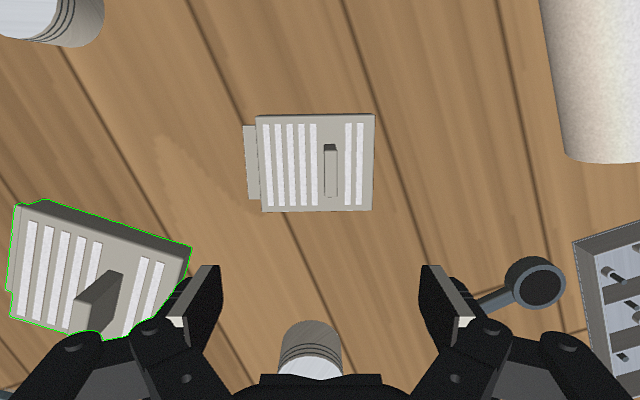

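The wrist view shows the small filter at (315,163), tongue to the left at x≈246 and rib at about (330,170).

```bash
python3 - <<'E'
from h import *
from scipy.optimize import least_squares
K,P=cam('wrist')
M=np.array([[-58,-50,22],[60,-50,22],[60,50,22],[-58,50,22],[-74,40,7],[-74,-40,7]])/1e3
U=np.array([[263,212],[373,211],[375,116],[257,118],[244,125],[249,199]],float)
def f(x):
    A=R.from_euler('z',x[2]).as_matrix(); return np.ravel([proj(K,P,A@m+np.r_[x[0],x[1],0])-u for m,u in zip(M,U)])
s=least_squares(f,[.58,.228,-.36]); print(s.x,np.round(s.fun,1))
x=s.x; A=R.from_euler('z',x[2]).as_matrix(); r=A@[.015,0,.061]+np.r_[x[0],x[1],0]; print('rib',r,proj(K,P,r))
G=pose([r[0],r[1],.10],x[2]); C=plan(G,-1,vmax=.03); G[2,3]=.028; plan(G,-1,C=C,vmax=.02)
E
```

```text
[ 0.57565666  0.22891041 -0.35758093] [-0.8  0.9  0.1  0.8  2.  -0.8 -1.1 -1.6 -0.5  0.5  0.3  0.8]
rib [0.58970785 0.22366027 0.061     ] [332.10937413 175.13465495]
[-0.1, -0.1, -0.0, 0.0299, 0.0026, -0.0014, -1, -0.2, -0.1, -0.0, 0.0299, 0.0026, -0.0014, -1, -0.1, -0.0, -0.0, 0.0299, 0.0026, -0.0015, -1, -0.2, -0.1, -0.1, 0.0299, 0.0026, -0.0014, -1, 0.0, 0.0, 0.0, 0.0014, 0.0001, -0.0001, -1]
left 0.0001 end [0.59  0.224 0.1  ]
[0.0, 0.0, 0.0, 0.02, 0.0, -0.0, -1, 0.0, 0.0, 0.0, 0.02, 0.0, -0.0, -1, 0.0, 0.0, 0.0, 0.02, 0.0, -0.0, -1, 0.0, 0.0, 0.0, 0.012, 0.0, -0.0001, -1]
left 0.0001 end [0.59  0.224 0.028]
```

carry_out(motion=[-0.3, 0, 0, 0.03, 0.003, -0.0015, -1, -0.3, 0, 0, 0.03, 0.003, -0.0015, -1, 0, 0, 0, 0.03, 0.0025, -0.0015, -1, 0, 0, 0, 0.03, 0.0025, -0.0015, -1, 0, 0, 0, 0.02, 0, 0, -1, 0, 0, 0, 0.02, 0, 0, -1, 0, 0, 0, 0.015, 0, 0, -1])

```text
time_s: 3.35
eef_pos: [0.5878, 0.2357, 0.0472]
eef_rot: [0.409, 0.582, 0.408, -0.572]
wrist_force: [-0.8, 0.4, -1.4]
opening: 1.005
```

```bash
python3 - <<'E'
from h import *
plan(pose([.5897,.2237,.028],-.3576),-1,vmax=.02)
E
```

```text
[1.0, -0.6, -0.5, 0.0168, 0.005, 0.0096, -1, 0.1, -0.1, -0.1, 0.0023, 0.0007, 0.0013, -1]
left 0.0001 end [0.59  0.224 0.028]
```

carry_out(motion=[1.0, -0.6, -0.5, 0.01, 0.005, 0.01, -1, 0, 0, 0, 0.006, 0, 0, -1, 0, 0, 0, 0, 0, 0, -1])

```text
time_s: 3.65
eef_pos: [0.5871, 0.2255, 0.029]
eef_rot: [-0.404, -0.579, -0.404, 0.581]
wrist_force: [0.2, 0.7, -0.0]
opening: 1.001
```

```bash
python3 - <<'E'
from h import *
print(T().round(3))
plan(pose([.5897,.2237,.028],-.3576),-1,vmax=.02)
E
```

```text
[[-0.002  0.938 -0.347  0.587]
 [-0.001 -0.347 -0.938  0.226]
 [-1.    -0.002  0.001  0.029]
 [ 0.     0.     0.     1.   ]]
[0.2, 0.1, 0.1, 0.001, 0.0031, 0.0008, -1]
left 0.0 end [0.59  0.224 0.028]
```

Close the gripper, then lift.

carry_out(motion=[0, 0, 0, 0, 0.003, 0.001, -1, 0, 0, 0, 0, 0, 0, 1, 0, 0, 0, 0, 0, 0, 1, 0, 0, 0, 0, 0, 0, 1, 0, 0, 0, 0, 0, 0, 1, 0, 0, 0, 0, 0, 0, 1, 0, 0, 0, 0, 0, 0, 1, 0, 0, 0, 0, 0, 0, 1])

```text
time_s: 4.45
eef_pos: [0.593, 0.2237, 0.0332]
eef_rot: [0.405, 0.582, 0.403, -0.579]
wrist_force: [1.3, 0.0, -0.6]
opening: 0.127
```

```bash
python3 - <<'E'
from h import *
print(ctrl.get_obs()); print(T().round(3))
G=pose([.58,.20,.2],-.3576); plan(G,1,vmax=.04)
E
```

```text
{'time_s': 4.45, 'q': array([ 1.73766574e-01,  5.36348152e-01,  1.57466617e+00, -4.93774527e-05,
        1.02574400e+00,  5.28243612e-01]), 'dq': array([-0.00015444, -0.00193408, -0.0003824 , -0.00059557, -0.00062546,
       -0.00078714]), 'joint_efforts': array([ 1.77672124e-01, -5.58483875e+01, -2.89711618e+01, -6.19262414e-05,
        2.53697473e-02,  1.49872259e-03]), 'eef_pos': array([0.59297849, 0.22367707, 0.03322824]), 'eef_rot': array([ 0.40475026,  0.58186049,  0.40328448, -0.57877217]), 'wrist_force': array([ 1.33301222,  0.0085151 , -0.56147379]), 'torque': array([-0.0167375 ,  0.03745294, -0.01261035]), 'opening': 0.12743375189613915}
[[ 0.005  0.938 -0.347  0.593]
 [ 0.001 -0.347 -0.938  0.224]
 [-1.     0.004 -0.002  0.033]
 [ 0.     0.     0.     1.   ]]
[0.0, -0.0, -0.1, -0.0395, -0.0008, 0.0062, 1, 0.1, -0.0, -0.0, -0.0395, -0.0008, 0.0062, 1, 0.0, -0.1, -0.1, -0.0395, -0.0008, 0.0063, 1, 0.1, -0.0, -0.0, -0.0395, -0.0009, 0.0063, 1, -0.0, -0.0, -0.0, -0.0088, -0.0002, 0.0014, 1]
left 0.0 end [0.58 0.2  0.2 ]
```

carry_out(motion=[0, 0, 0, -0.01, 0, 0, 1, 0, 0, 0, -0.04, 0, 0, 1, 0, 0, 0, -0.04, 0, 0.006, 1, 0, 0, 0, -0.04, 0, 0.006, 1, 0, 0, 0, -0.04, 0, 0.006, 1])

```text
time_s: 4.95
eef_pos: [0.5785, 0.2057, 0.1991]
eef_rot: [-0.402, -0.574, -0.407, 0.586]
wrist_force: [0.9, -0.7, -3.0]
opening: 0.126
```

```bash
python3 - <<'E'
from h import *
o=ctrl.get_obs();print(o['opening'],o['wrist_force'])
G=pose([.535,-.285,.34],-.16); C=plan(G,1,vmax=.045); plan(G,1,C=C)
E
```

```text
0.12636621089663336 [ 0.86898862 -0.69721461 -2.95995955]
[-1.0, 0.0, 0.1, -0.0122, 0.0111, 0.0419, 1, -1.0, 0.0, 0.1, -0.0122, 0.0104, 0.042, 1, -1.0, 0.0, 0.1, -0.0121, 0.0097, 0.0422, 1, -1.0, 0.0, 0.1, -0.0121, 0.009, 0.0424, 1, -1.0, 0.1, 0.1, -0.0121, 0.0083, 0.0425, 1, -1.0, 0.0, 0.1, -0.0122, 0.0076, 0.0427, 1, -0.9, 0.1, 0.1, -0.0122, 0.0068, 0.0428, 1, -1.0, 0.1, 0.1, -0.0122, 0.0062, 0.0429, 1, -0.9, 0.0, 0.0, -0.0123, 0.0055, 0.0429, 1, -1.0, 0.1, 0.1, -0.0123, 0.0048, 0.043, 1]
left 0.0624 end [ 0.54  -0.225  0.323]
[-0.9, 0.0, 0.0, -0.0124, 0.004, 0.0431, 1, -0.4, 0.0, 0.0, -0.0048, 0.0013, 0.0167, 1]
left 0.0001 end [ 0.535 -0.285  0.34 ]
```

carry_out(motion=[-1, 0, 0, -0.012, 0.011, 0.042, 1, -1, 0, 0, -0.012, 0.01, 0.042, 1, -1, 0, 0, -0.012, 0.01, 0.042, 1, -1, 0, 0, -0.012, 0.009, 0.042, 1, -1, 0, 0, -0.012, 0.008, 0.042, 1, -1, 0, 0, -0.012, 0.008, 0.043, 1, -1, 0, 0, -0.012, 0.007, 0.043, 1, -1, 0, 0, -0.012, 0.006, 0.043, 1, -1, 0, 0, -0.012, 0.005, 0.043, 1, -1, 0, 0, -0.012, 0.005, 0.043, 1])

```text
time_s: 5.95
eef_pos: [0.5396, -0.233, 0.3336]
eef_rot: [-0.456, -0.536, -0.461, 0.541]
wrist_force: [1.2, 0.2, -3.2]
opening: 0.131
```

```bash
python3 - <<'E'
from h import *
G=pose([.535,-.285,.34],-.16); C=plan(G,1,vmax=.045)
E
```

```text
[-0.0, 0.0, 0.4, -0.0055, 0.0032, 0.0446, 1, -0.0, 0.0, 0.1, -0.0009, 0.0005, 0.0074, 1]
left 0.0 end [ 0.535 -0.285  0.34 ]
```

carry_out(motion=[0, 0, 0, -0.006, 0.003, 0.045, 1, 0, 0, 0, -0.001, 0, 0.007, 1, 0, 0, 0, 0, 0, 0, 1, 0, 0, 0, 0, 0, 0, 1])

```text
time_s: 6.35
eef_pos: [0.5315, -0.2919, 0.3424]
eef_rot: [-0.454, -0.538, -0.458, 0.543]
wrist_force: [0.3, -0.5, -3.0]
opening: 0.128
```

```bash
python3 - <<'E'
from h import *
np.set_printoptions(precision=4,suppress=True)
K,P=cam('wrist'); im=ctrl.camera('wrist'); M=T(); np.savez('v2.npz',K=K,P=P,M=M)
print(M,ctrl.get_obs()['wrist_force'],K[0])
for t in ['filter','tongue','rib_top','housing','lip_end']:
    for d in ctrl.landmark_of('wrist',t): w=tow(P,d['point']);print(t,round(d['conf'],2),w,proj(K,P,w).astype(int),'tool',tow(np.linalg.inv(M),w))
for d in ctrl.boxes_of('wrist','catch'): print('catch',d['conf'],tow(P,d['point']))
cv2.imwrite('pics/w2.png',im)
E
```

```text
[[-0.009   0.986  -0.1664  0.5316]
 [ 0.0002 -0.1664 -0.9861 -0.2915]
 [-1.     -0.0089  0.0013  0.3423]
 [ 0.      0.      0.      1.    ]] [ 1.4248  0.6599 -3.7482] [341.7116   0.     320.2761]
filter 0.97 [ 0.5146 -0.2915  0.3129] [290 245] tool [ 0.0296 -0.0166  0.0028]
tongue 0.89 [ 0.4418 -0.2749  0.3106] [157 236] tool [ 0.0325 -0.0911 -0.0014]
rib_top 0.91 [ 0.5316 -0.2892  0.3723] [319 301] tool [-0.03   -0.0007 -0.0022]
rib_top 0.16 [ 0.4597 -0.2279  0.0268] [260 111] tool [ 0.3162 -0.0787 -0.0512]
housing 0.73 [ 0.534  -0.2422  0.001 ] [318 111] tool [ 0.3413 -0.0029 -0.0494]
housing 0.57 [ 0.2633 -0.2663  0.0026] [135 161] tool [ 0.3421 -0.2657  0.0194]
lip_end 0.97 [ 0.4581 -0.2261  0.0267] [258 110] tool [ 0.3162 -0.0806 -0.0526]
lip_end 0.78 [ 0.1902 -0.2577  0.0249] [ 74 167] tool [ 0.3204 -0.3394  0.0231]
catch 0.79 [ 0.598  -0.2504  0.0926]
catch 0.5 [ 0.333  -0.2665  0.0653]
```

View pics/w2.png

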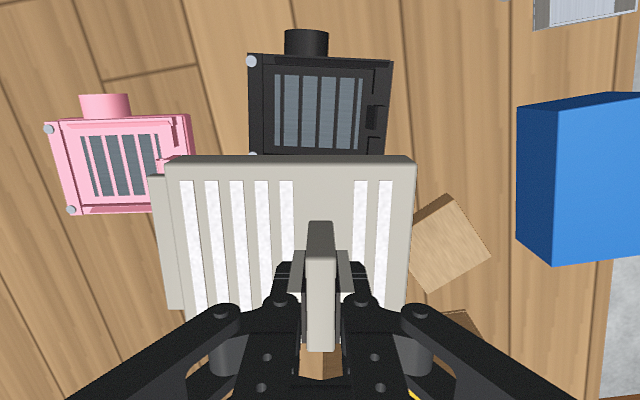

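The wrist view shows the filter held level (body edge at y≈157, rib 320,230–350) and the black housing at (250–393, 53–157), partly hidden, with its catch at (377,117).

```bash
python3 - <<'E'
import cv2,numpy as np
w=cv2.imread('pics/w2.png')[20:165,235:405]; s=cv2.imread('pics/side0.png')[212:300,322:422]; c=cv2.imread('pics/scene0.png')[182:258,195:275]
g=lambda i:np.clip(i.astype(float)*2.0+10,0,255).astype(np.uint8)
out=np.zeros((600,800,3),np.uint8)
a=cv2.resize(g(w),None,fx=2.3,fy=2.3,interpolation=cv2.INTER_CUBIC); out[:a.shape[0],:a.shape[1]]=a
b=cv2.resize(g(s),None,fx=4,fy=4,interpolation=cv2.INTER_CUBIC); out[:352,400:800]=b
b=cv2.resize(g(c),None,fx=3.2,fy=3.2,interpolation=cv2.INTER_CUBIC); out[355:355+b.shape[0],:b.shape[1]]=b
cv2.imwrite('pics/comp.png',out); print(a.shape,b.shape)
E
```

```text
(334, 391, 3) (243, 256, 3)
```

View pics/comp.png

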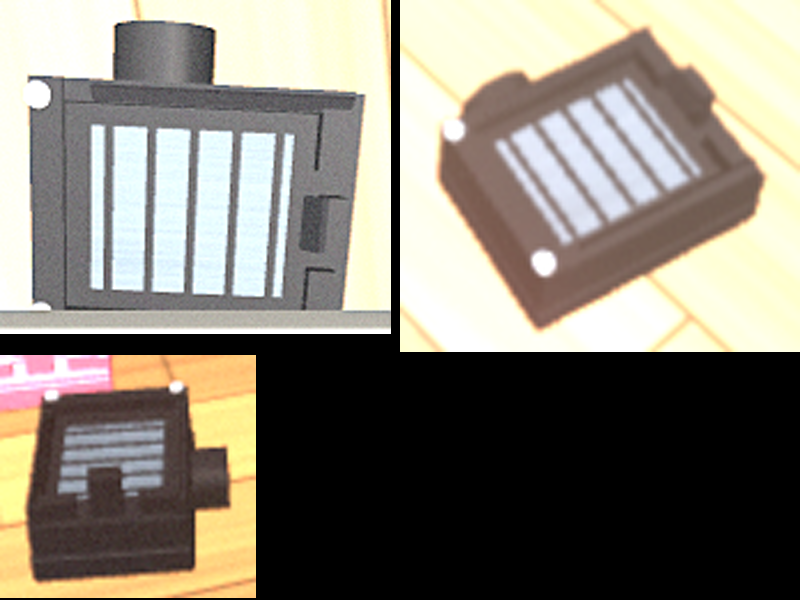

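The composite shows the lip with two silver screw heads in all three views (side crop 454,130 and 544,263; scene crop 52,397 and 176,387; wrist crop 38,95 and 42,308) and the catch opposite. I'll triangulate the screws.

```bash
python3 - <<'E'
from h import *
np.set_printoptions(precision=4,suppress=True)
v=np.load('v2.npz'); cs={'w':(v['K'],v['P']),'s':cam('side'),'c':cam('scene')}
# refine screw pixels: bright centroid near guess
ims={'w':cv2.imread('pics/w2.png'),'s':cv2.imread('pics/side0.png'),'c':cv2.imread('pics/scene0.png')}
G={'L':{'w':(251.5,61.3),'s':(335.5,244.5),'c':(250,192)},'R':{'s':(358,277.7),'c':(211.2,195.1),'w':(253.3,154)}}
from scipy.optimize import least_squares
X={}
for n,d in G.items():
    f=lambda x:np.ravel([proj(*cs[k],x)-np.array(u) for k,u in d.items() ])
    s=least_squares(f,[.46,-.23,.05]); X[n]=s.x; print(n,s.x,np.round(s.fun,1),list(d))
a=X['L']-X['R']; print('len',np.linalg.norm(a),'yaw',np.arctan2(-a[0],a[1])); print('mid',(X['L']+X['R'])/2)
E
```

```text
L [ 0.4709 -0.171   0.0701] [ 0.3  0.1 -0.7  0.1 -0.  -0.3] ['w', 's', 'c']
R [ 0.4485 -0.2751  0.0679] [-1.   0.   0.4 -0.2  0.4  0.4] ['s', 'c', 'w']
len 0.10648100061773676 yaw -0.21208742859862958
mid [ 0.4597 -0.2231  0.069 ]
```

```bash
cat >> h.py <<'E'
HO=np.array([.534,-.2402,0]); HY=-.21
PT=np.array([.033,-.089,.001])   # tongue tip bottom in tool
def hw(x,y,z): c,s=np.cos(HY),np.sin(HY); return HO+[c*x-s*y,s*x+c*y,z]
def tip(xh,yh,z,tilt,yaw=None):
    G=pose([0,0,0],HY if yaw is None else yaw,tilt); G[:3,3]=hw(xh,yh,z)-G[:3,:3]@PT; return G
def where():
    o=ctrl.get_obs(); M=T(o); w=M[:3,:3]@PT+M[:3,3]-HO; c,s=np.cos(HY),np.sin(HY)
    y=M[:3,1]; 
    print('t',round(o['time_s'],2),'tip h(mm)',(np.array([c*w[0]+s*w[1],-s*w[0]+c*w[1],w[2]])*1e3).round(1),'tilt',np.degrees(np.arcsin(y[2])).round(2),'yaw',np.arctan2(y[1],y[0]).round(3),'roll',np.degrees(np.arcsin(M[2,2])).round(2),'F',o['wrist_force'].round(1),'Tq',o['torque'].round(2),'op',round(o['opening'],3))
E
python3 - <<'E'
from h import *
where(); C=plan(tip(-.059,0,.13,20.5),1,vmax=.03)
E
```

```text
t 6.7 tip h(mm) [-80.3 -55.5 310.4] tilt -0.46 yaw -0.166 roll 0.12 F [-0.7  0.1 -3.6] Tq [ 0.   -0.07  0.01] op 0.132
[0.5, -0.1, 3.9, 0.0283, 0.0014, -0.0097, 1, 0.5, -0.1, 4.0, 0.0284, -0.0006, -0.0098, 1, 0.5, -0.0, 3.9, 0.0282, -0.0027, -0.0098, 1, 0.4, -0.0, 4.0, 0.028, -0.0047, -0.0098, 1, 0.5, -0.1, 3.9, 0.0276, -0.0067, -0.0097, 1, 0.1, -0.0, 1.3, 0.0083, -0.0026, -0.003, 1]
left 0.0001 end [ 0.547 -0.242  0.192]
```

carry_out(motion=[0.5, 0, 4, 0.028, 0.0015, -0.01, 1, 0.5, 0, 4, 0.028, -0.0005, -0.01, 1, 0.5, 0, 4, 0.028, -0.0025, -0.01, 1, 0.5, 0, 4, 0.028, -0.0045, -0.01, 1, 0.5, 0, 4, 0.027, -0.0065, -0.01, 1, 0, 0, 0, 0, 0, 0, 1])

```text
time_s: 7.3
eef_pos: [0.5482, -0.2388, 0.1984]
eef_rot: [0.534, 0.62, 0.343, -0.461]
wrist_force: [-0.4, -0.3, -4.2]
opening: 0.13
```

```bash
python3 - <<'E'
from h import *
where(); C=plan(tip(-.059,0,.12,20.5),1,vmax=.01,wmax=3)
E
```

```text
t 7.3 tip h(mm) [-58.5   3.4 136.7] tilt 20.23 yaw -0.208 roll -0.26 F [-0.4 -0.3 -4.2] Tq [0.15 0.46 0.02] op 0.13
[0.0, -0.2, 0.2, 0.009, -0.0038, 0.002, 1, 0.1, -0.1, 0.1, 0.0061, -0.0027, 0.0014, 1]
left 0.0001 end [ 0.547 -0.242  0.182]
```

carry_out(motion=[0, 0, 0.2, 0.01, -0.004, 0.002, 1, 0, 0, 0.1, 0.01, -0.004, 0.0015, 1, 0, 0, 0, 0.01, -0.004, 0, 1, 0, 0, 0, 0, 0, 0, 1])

```text
time_s: 7.7
eef_pos: [0.5503, -0.2457, 0.1699]
eef_rot: [0.538, 0.62, 0.34, -0.459]
wrist_force: [-0.6, 0.2, -3.2]
opening: 0.128
```

```bash
python3 - <<'E'
from h import *
np.set_printoptions(precision=4,suppress=True)
where()
out=[]
M=np.array([[-74,-40,0],[-74,40,0],[-58,-50,22],[-58,50,22],[60,-50,22],[60,50,22],[60,50,0],[60,-50,0]])/1e3
for n,(r0,r1,c0,c1) in {'side':(190,300,310,440),'scene':(140,260,180,290)}.items():
    K,P=cam(n); im=ctrl.camera(n); cv2.imwrite(f'pics/{n}1.png',im); Tm=T()
    for t in ['tongue','filter','rib_top','lip_end']:
        for d in ctrl.landmark_of(n,t)[:3]:
            w=tow(P,d['point']); print(n,t,round(d['conf'],2),w,'tool',tow(np.linalg.inv(Tm),w))
    for m in M: # filter frame -> tool: x->y, z->-x , y->-z
        w=tow(Tm,[.033-m[2],-.015+m[0],.001-m[1]]); u=proj(K,P,w); cv2.circle(im,(int(round(u[0])),int(round(u[1]))),1,(0,255,0),-1)
    a=cv2.resize(im[r0:r1,c0:c1],None,fx=3.6 if n=='scene' else 3,fy=3.6 if n=='scene' else 3,interpolation=cv2.INTER_CUBIC)
    out.append(cv2.copyMakeBorder(a,0,600-a.shape[0],0,400-a.shape[1],cv2.BORDER_CONSTANT))
o=np.hstack(out); o=np.clip(o.astype(float)*1.8,0,255).astype(np.uint8); cv2.imwrite('pics/c2.png',o[:450])
E
```

```text
t 7.7 tip h(mm) [-54.5  -3.4 107.4] tilt 20.78 yaw -0.205 roll 0.03 F [-0.6  0.2 -3.2] Tq [ 0.11  0.3  -0.1 ] op 0.128
side tongue 0.97 [0.2192 0.2603 0.0044] tool [ 0.0026 -0.459  -0.4285]
side tongue 0.8 [ 0.4788 -0.229   0.1098] tool [ 0.0308 -0.091  -0.0022]
side tongue 0.16 [ 0.7888 -0.139   0.0028] tool [ 0.2322  0.1373 -0.1536]
side filter 0.85 [ 0.5508 -0.2464  0.1329] tool [ 0.0356 -0.0137  0.0001]
side filter 0.57 [ 0.293   0.1889 -0.0016] tool [ 0.0393 -0.38   -0.3737]
side filter 0.4 [ 0.5362 -0.241   0.1949] tool [-0.0279 -0.0059 -0.002 ]
side rib_top 0.88 [ 0.5355 -0.2428  0.1925] tool [-0.0257 -0.007  -0.0002]
side rib_top 0.68 [0.3111 0.173  0.0853] tool [-0.0345 -0.3295 -0.3616]
side rib_top 0.29 [0.4851 0.0077 0.0076] tool [ 0.111  -0.1666 -0.2354]
side lip_end 0.95 [ 0.4614 -0.2272  0.0275] tool [ 0.1015 -0.1366 -0.0006]
side lip_end 0.66 [ 0.19   -0.2543  0.0253] tool [ 0.0109 -0.3805  0.0813]
scene tongue 0.69 [ 0.4817 -0.236   0.111 ] tool [ 0.0318 -0.0867  0.0045]
scene filter 0.68 [ 0.2977  0.1908 -0.0036] tool [ 0.0429 -0.3769 -0.3762]
scene filter 0.64 [ 0.5515 -0.2467  0.1386] tool [ 0.0312 -0.011   0.0008]
scene rib_top 0.82 [ 0.54   -0.2497  0.1983] tool [-0.0284  0.0004  0.0061]
scene rib_top 0.61 [0.3156 0.1759 0.0899] tool [-0.0371 -0.3242 -0.3651]
scene lip_end 0.97 [ 0.1921 -0.2593  0.0226] tool [ 0.0148 -0.3787  0.086 ]
scene lip_end 0.7 [ 0.4593 -0.2272  0.0201] tool [ 0.1082 -0.1414  0.0003]
```

View pics/c2.png

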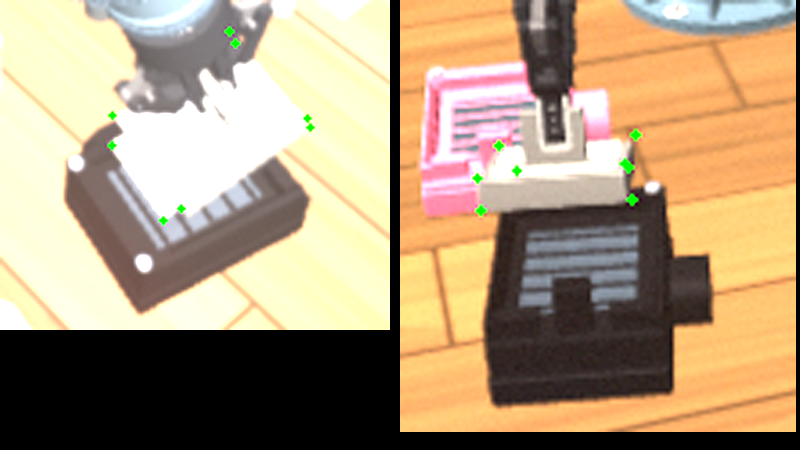

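The composite shows the tilted filter above the housing, tongue end towards the lip, with my model's corners (green) lying on the filter's real corners. Next I'll lower it.

```bash
sed -i 's/^HO=.*/HO=np.array([.534,-.2412,0]); HY=-.203/' h.py; python3 - <<'E'
from h import *
where(); C=plan(tip(-.057,0,.08,20.5),1,vmax=.008,wmax=3)
E
```

```text
t 8.2 tip h(mm) [-54.3  -1.8 108.7] tilt 20.91 yaw -0.204 roll 0.07 F [ 0.7 -0.1 -3.5] Tq [ 0.08  0.31 -0.04] op 0.127
[-0.0, 0.0, -0.1, 0.0072, -0.0034, -0.0005, 1, -0.0, 0.0, -0.1, 0.0072, -0.0034, -0.0005, 1, -0.0, 0.1, -0.1, 0.0072, -0.0034, -0.0005, 1, -0.1, 0.0, -0.1, 0.0049, -0.0022, -0.0003, 1]
left 0.0 end [ 0.549 -0.243  0.142]
```

carry_out(motion=[0, 0, -0.1, 0.007, -0.0035, -0.0005, 1, 0, 0, -0.1, 0.007, -0.0035, -0.0005, 1, 0, 0, -0.1, 0.007, -0.0035, -0.0005, 1, 0, 0, 0, 0.004, -0.002, 0, 1, 0, 0, 0, 0, 0, 0, 1])

```text
time_s: 8.7
eef_pos: [0.5473, -0.2427, 0.1403]
eef_rot: [0.537, 0.619, 0.341, -0.46]
wrist_force: [0.5, -0.3, -2.8]
opening: 0.129
```

```bash
python3 - <<'E'
from h import *
where();where(); C=plan(tip(-.057,0,.062,20.5),1,vmax=.004,wmax=3)
E
```

```text
t 8.7 tip h(mm) [-58.5   0.3  78.2] tilt 20.51 yaw -0.204 roll 0.04 F [ 0.5 -0.3 -2.8] Tq [ 0.06  0.34 -0.03] op 0.129
t 8.7 tip h(mm) [-58.5   0.3  78.2] tilt 20.51 yaw -0.204 roll 0.04 F [ 0.5 -0.3 -2.8] Tq [ 0.06  0.34 -0.03] op 0.129
[-0.0, 0.0, -0.0, 0.0039, -0.001, 0.0, 1, -0.0, 0.0, -0.0, 0.0039, -0.0011, 0.0001, 1, -0.0, 0.0, -0.0, 0.0039, -0.001, 0.0, 1, -0.1, 0.1, -0.0, 0.0038, -0.0011, 0.0001, 1, 0.0, -0.0, -0.0, 0.0002, -0.0, -0.0, 1]
left 0.0 end [ 0.549 -0.243  0.124]
```

carry_out(motion=[0, 0, 0, 0.004, -0.001, 0, 1, 0, 0, 0, 0.004, -0.001, 0, 1, 0, 0, 0, 0.004, -0.001, 0, 1, 0, 0, 0, 0.003, -0.001, 0, 1, 0, 0, 0, 0, 0, 0, 1])

```text
time_s: 9.2
eef_pos: [0.5491, -0.2432, 0.1235]
eef_rot: [0.537, 0.619, 0.341, -0.46]
wrist_force: [0.0, -0.2, -3.8]
opening: 0.125
```

```bash
python3 - <<'E'
from h import *
where()
E
```

```text
t 9.2 tip h(mm) [-56.6   0.2  61.4] tilt 20.53 yaw -0.205 roll 0.03 F [ 0.  -0.2 -3.8] Tq [ 0.1   0.35 -0.  ] op 0.125
```

Now 2 mm steps, feeling for the floor.

carry_out(motion=[0, 0, 0, 0.002, -0.0007, 0, 1, 0, 0, 0, 0.002, -0.0007, 0, 1, 0, 0, 0, 0.002, -0.0007, 0, 1, 0, 0, 0, 0, 0, 0, 1])

```text
time_s: 9.6
eef_pos: [0.5495, -0.2432, 0.117]
eef_rot: [0.537, 0.619, 0.341, -0.46]
wrist_force: [0.2, 0.8, -3.6]
opening: 0.124
```

```bash
python3 - <<'E'
from h import *
where()
E
```

```text
t 9.6 tip h(mm) [-56.1   0.2  54.9] tilt 20.57 yaw -0.205 roll 0.04 F [ 0.2  0.8 -3.6] Tq [0.11 0.33 0.  ] op 0.124
```

carry_out(motion=[0, 0, 0, 0.001, -0.0005, 0, 1, 0, 0, 0, 0.001, -0.0005, 0, 1, 0, 0, 0, 0.001, -0.0005, 0, 1])

```text
time_s: 9.9
eef_pos: [0.5505, -0.2437, 0.1159]
eef_rot: [0.538, 0.619, 0.34, -0.459]
wrist_force: [-2.7, 3.0, 6.8]
opening: 0.129
```

```bash
python3 - <<'E'
from h import *
where()
E
```

```text
t 9.9 tip h(mm) [-54.9  -0.   53.5] tilt 20.73 yaw -0.204 roll 0.07 F [-2.7  3.   6.8] Tq [0.7  1.14 0.02] op 0.129
```

carry_out(motion=[0, 0, 0, -0.001, 0.0004, 0, 1, 0, 0, 0, 0, 0, 0, 1])

```text
time_s: 10.1
eef_pos: [0.5503, -0.2434, 0.117]
eef_rot: [0.538, 0.619, 0.34, -0.459]
wrist_force: [-0.0, 0.9, -1.4]
opening: 0.124
```

```bash
python3 - <<'E'
from h import *
where()
E
```

```text
t 10.1 tip h(mm) [-55.2   0.1  54.7] tilt 20.71 yaw -0.204 roll 0.06 F [-0.   0.9 -1.4] Tq [ 0.21  0.24 -0.  ] op 0.124
```

carry_out(motion=[0, 0, 0, -0.0012, -0.0027, 0, 1, 0, 0, 0, -0.001, -0.0028, 0, 1, 0, 0, 0, -0.001, -0.0028, 0, 1, 0, 0, 0, 0, 0, 0, 1])

```text
time_s: 10.5
eef_pos: [0.5412, -0.2415, 0.1169]
eef_rot: [0.538, 0.62, 0.34, -0.459]
wrist_force: [-0.2, 1.1, -2.1]
opening: 0.131
```

```bash
python3 - <<'E'
from h import *
where()
E
```

```text
t 10.5 tip h(mm) [-64.4   0.2  54.5] tilt 20.78 yaw -0.204 roll 0.06 F [-0.2  1.1 -2.1] Tq [0.31 0.35 0.01] op 0.131
```

carry_out(motion=[0, 0, 0, -0.0007, -0.0019, 0, 1, 0, 0, 0, -0.0007, -0.0019, 0, 1, 0, 0, 0, -0.0007, -0.0019, 0, 1])

```text
time_s: 10.8
eef_pos: [0.5351, -0.2402, 0.117]
eef_rot: [0.538, 0.62, 0.34, -0.459]
wrist_force: [1.8, 1.1, -3.1]
opening: 0.126
```

```bash
python3 - <<'E'
from h import *
where()
E
```

```text
t 10.8 tip h(mm) [-70.6   0.2  54.6] tilt 20.81 yaw -0.205 roll 0.06 F [ 1.8  1.1 -3.1] Tq [ 0.28 -0.03  0.06] op 0.126
```

carry_out(motion=[0, 0, 0, -0.0003, -0.001, 0, 1, 0, 0, 0, 0, 0, 0, 1])

```text
time_s: 11.0
eef_pos: [0.534, -0.24, 0.1171]
eef_rot: [0.538, 0.62, 0.339, -0.459]
wrist_force: [2.1, -0.0, -3.6]
opening: 0.129
```

```bash
python3 - <<'E'
from h import *
where()
E
```

```text
t 11.0 tip h(mm) [-71.7   0.3  54.6] tilt 20.84 yaw -0.205 roll 0.06 F [ 2.1 -0.  -3.6] Tq [ 0.24 -0.11 -0.02] op 0.129
```

carry_out(motion=[0, 0, 0, -0.0003, -0.001, 0, 1, 0, 0, 0, -0.0003, -0.001, 0, 1])

```text
time_s: 11.2
eef_pos: [0.5331, -0.2401, 0.1178]
eef_rot: [0.539, 0.621, 0.338, -0.459]
wrist_force: [6.9, 1.2, -5.1]
opening: 0.126
```

```bash
python3 - <<'E'
from h import *
where()
E
```

```text
t 11.2 tip h(mm) [-72.3   0.1  55.1] tilt 21.03 yaw -0.206 roll 0.08 F [ 6.9  1.2 -5.1] Tq [ 0.33 -1.    0.08] op 0.126
```

```bash
python3 - <<'E'
from h import *
for a in (-2,-1): 
    A=R.from_rotvec([0,0,a],degrees=True).as_matrix(); print(a,((np.eye(3)-A)@PT).round(5))
E
```

```text
-2 [0.00313 0.0011  0.     ]
-1 [0.00156 0.00056 0.     ]
```

carry_out(motion=[0, 0, -1, 0.0014, 0.0006, 0, 1, 0, 0, -2, 0.0031, 0.0011, 0, 1, 0, 0, 0, 0, 0, 0, 1])

```text
time_s: 11.5
eef_pos: [0.5366, -0.2408, 0.1141]
eef_rot: [0.526, 0.611, 0.354, -0.473]
wrist_force: [1.5, 0.8, -1.5]
opening: 0.126
```

```bash
python3 - <<'E'
from h import *
where()
E
```

```text
t 11.5 tip h(mm) [-72.1   0.2  55.3] tilt 17.93 yaw -0.207 roll 0.06 F [ 1.5  0.8 -1.5] Tq [ 0.24 -0.14 -0.02] op 0.126
```

carry_out(motion=[0, 0, -2, 0.0031, 0.0011, 0, 1, 0, 0, -2, 0.0031, 0.0011, 0, 1, 0, 0, -1, 0.0016, 0.0006, 0, 1, 0, 0, 0, 0, 0, 0, 1])

```text
time_s: 11.9
eef_pos: [0.541, -0.2416, 0.1068]
eef_rot: [0.504, 0.595, 0.382, -0.496]
wrist_force: [-0.2, 0.9, 0.7]
opening: 0.125
```

```bash
python3 - <<'E'
from h import *
where()
E
```

```text
t 11.9 tip h(mm) [-72.6   0.3  55. ] tilt 12.73 yaw -0.206 roll 0.07 F [-0.2  0.9  0.7] Tq [ 0.19  0.05 -0.02] op 0.125
```

carry_out(motion=[0, 0, -1, 0.0015, 0.0006, 0, 1, 0, 0, -1, 0.0015, 0.0006, 0, 1, 0, 0, -1, 0.0015, 0.0006, 0, 1])

```text
time_s: 12.2
eef_pos: [0.5431, -0.2421, 0.1031]
eef_rot: [0.49, 0.584, 0.398, -0.51]
wrist_force: [0.1, 1.8, -1.7]
opening: 0.128
```

```bash
python3 - <<'E'
from h import *
where()
E
```

```text
t 12.2 tip h(mm) [-73.2   0.2  55.7] tilt 9.61 yaw -0.207 roll 0.06 F [ 0.1  1.8 -1.7] Tq [ 0.3  -0.06 -0.14] op 0.128
```

carry_out(motion=[0, 0, -1, 0.0018, 0.0006, 0, 1, 0, 0, -1, 0.0018, 0.0006, 0, 1])

```text
time_s: 12.4
eef_pos: [0.5447, -0.2425, 0.0994]
eef_rot: [0.481, 0.576, 0.409, -0.519]
wrist_force: [0.1, 1.3, 0.2]
opening: 0.127
```

```bash
python3 - <<'E'
from h import *
where()
E
```

```text
t 12.4 tip h(mm) [-73.2   0.2  55.2] tilt 7.42 yaw -0.207 roll 0.07 F [0.1 1.3 0.2] Tq [ 0.36  0.16 -0.13] op 0.127
```

carry_out(motion=[0, 0, -1, 0.0017, 0.0006, 0, 1, 0, 0, -1, 0.0017, 0.0006, 0, 1])

```text
time_s: 12.6
eef_pos: [0.5461, -0.2428, 0.0956]
eef_rot: [0.47, 0.568, 0.42, -0.529]
wrist_force: [-0.5, 0.9, -0.3]
opening: 0.129
```

```bash
python3 - <<'E'
from h import *
where()
E
```

```text
t 12.6 tip h(mm) [-73.5   0.2  54.7] tilt 5.18 yaw -0.207 roll 0.06 F [-0.5  0.9 -0.3] Tq [ 0.33  0.15 -0.11] op 0.129
```

carry_out(motion=[0, 0, -1, 0.0016, 0.0006, 0, 1, 0, 0, -1, 0.0016, 0.0006, 0, 1])

```text
time_s: 12.8
eef_pos: [0.5474, -0.243, 0.092]
eef_rot: [0.46, 0.56, 0.431, -0.538]
wrist_force: [-1.5, 0.1, 1.1]
opening: 0.134
```

```bash
python3 - <<'E'
from h import *
where()
E
```

```text
t 12.8 tip h(mm) [-73.6   0.2  54.5] tilt 2.96 yaw -0.207 roll 0.05 F [-1.5  0.1  1.1] Tq [ 0.38  0.28 -0.13] op 0.134
```

carry_out(motion=[0, 0, -1, 0.0016, 0.0006, 0, 1, 0, 0, -1, 0.0016, 0.0006, 0, 1])

```text
time_s: 13.0
eef_pos: [0.5486, -0.2433, 0.0886]
eef_rot: [0.449, 0.552, 0.442, -0.546]
wrist_force: [-2.0, 2.4, 1.3]
opening: 0.127
```

```bash
python3 - <<'E'
from h import *
where()
E
```

```text
t 13.0 tip h(mm) [-73.8   0.2  54.5] tilt 0.73 yaw -0.207 roll 0.05 F [-2.   2.4  1.3] Tq [ 0.4   0.4  -0.13] op 0.127
```

carry_out(motion=[0, 0, -1, 0.0016, 0.0004, 0, 1, 0, 0, 0, 0, 0, 0, 1])

```text
time_s: 13.2
eef_pos: [0.5493, -0.2435, 0.0881]
eef_rot: [-0.444, -0.547, -0.448, 0.551]
wrist_force: [-1.6, 1.3, 0.3]
opening: 0.128
```

```bash
python3 - <<'E'
from h import *
where()
E
```

```text
t 13.2 tip h(mm) [-73.8   0.2  55.8] tilt -0.46 yaw -0.206 roll 0.05 F [-1.6  1.3  0.3] Tq [ 0.35  0.12 -0.2 ] op 0.128
```

carry_out(motion=[0, 0, 0, 0.001, 0, 0, 1, 0, 0, 0, 0.001, 0, 0, 1])

```text
time_s: 13.4
eef_pos: [0.5493, -0.2435, 0.088]
eef_rot: [-0.443, -0.546, -0.448, 0.551]
wrist_force: [-6.3, 4.1, 10.0]
opening: 0.128
```

```bash
python3 - <<'E'
from h import *
where()
E
```

```text
t 13.4 tip h(mm) [-73.9   0.1  55.8] tilt -0.55 yaw -0.206 roll 0.05 F [-6.3  4.1 10. ] Tq [ 0.8   0.71 -0.13] op 0.128
```

```bash
python3 - <<'E'
from h import *
w=ctrl.camera('wrist'); s=ctrl.camera('side')[180:300,310:440]; c=ctrl.camera('scene')[150:260,180:290]
where()
out=np.zeros((600,800,3),np.uint8)
a=w[60:330,80:480]; a=np.clip(a*1.3,0,255).astype(np.uint8); out[:270,:400]=a
b=cv2.resize(s,(400,369),interpolation=cv2.INTER_CUBIC); out[:369,400:]=b
d=cv2.resize(c,(325,325),interpolation=cv2.INTER_CUBIC); out[275:600,:325]=np.clip(d*1.4,0,255).astype(np.uint8)
cv2.imwrite('pics/c3.png',out)
E
```

```text
t 13.55 tip h(mm) [-73.8   0.1  55.8] tilt -0.54 yaw -0.206 roll 0.05 F [-5.8  4.5  8.7] Tq [ 0.75  0.68 -0.17] op 0.128
```

View pics/c3.png

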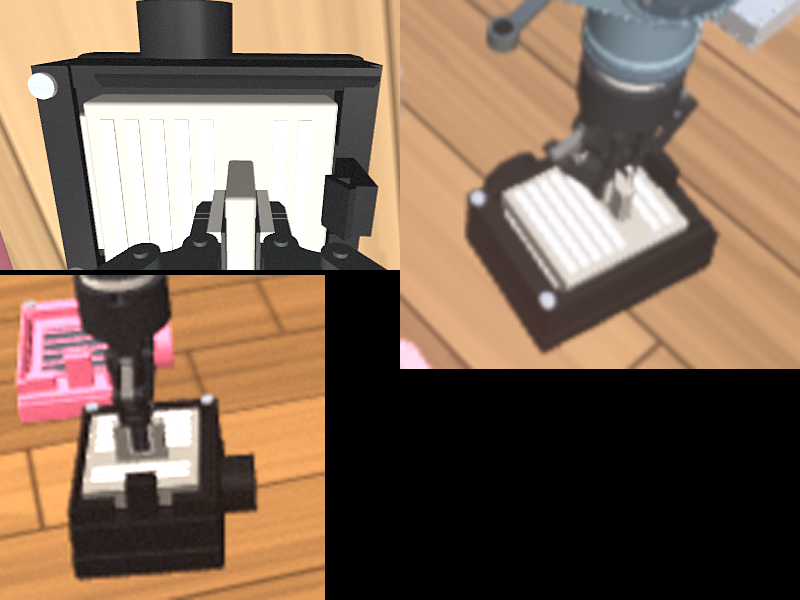

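The composite shows the filter level inside the walls, the tongue end under the lip, and the catch nose overlapping the filter's far edge (wrist crop 340,200). I'll relax the push, then tug lightly to check the latch.

carry_out(motion=[0, 0, 0, -0.001, 0, 0, 1, 0, 0, 0, -0.001, 0, 0, 1, 0, 0, 0, -0.001, 0, 0, 1])

```text
time_s: 13.85
eef_pos: [0.5493, -0.2433, 0.0896]
eef_rot: [-0.443, -0.546, -0.448, 0.551]
wrist_force: [1.6, -0.6, -8.9]
opening: 0.128
```

```bash
python3 - <<'E'
from h import *
where()
E
```

```text
t 13.85 tip h(mm) [-74.    0.3  57.5] tilt -0.57 yaw -0.206 roll 0.04 F [ 1.6 -0.6 -8.9] Tq [ 0.02 -0.41 -0.08] op 0.128
```

It is held down after about 1 mm of play, so the catch is engaged. Set it back down and release.

carry_out(motion=[0, 0, 0, 0.001, 0, 0, 1, 0, 0, 0, 0.001, 0, 0, 1, 0, 0, 0, 0.0003, 0, 0, 1])

```text
time_s: 14.15
eef_pos: [0.5492, -0.2434, 0.0881]
eef_rot: [-0.443, -0.546, -0.449, 0.551]
wrist_force: [-1.6, 2.3, -0.7]
opening: 0.13
```

```bash
python3 - <<'E'
from h import *
where()
E
```

```text
t 14.15 tip h(mm) [-74.    0.2  56.1] tilt -0.61 yaw -0.206 roll 0.04 F [-1.6  2.3 -0.7] Tq [ 0.4  -0.01 -0.03] op 0.13
```

carry_out(motion=[0, 0, 0, 0, 0, 0, 0.35, 0, 0, 0, 0, 0, 0, 0.35, 0, 0, 0, 0, 0, 0, 0.35, 0, 0, 0, -0.005, 0, 0, 0.35, 0, 0, 0, -0.015, 0, 0, 0.35, 0, 0, 0, -0.03, 0, 0, 0.35, 0, 0, 0, -0.04, 0, 0, 0.35, 0, 0, 0, -0.04, 0, 0, 0.35, 0, 0, 0, -0.03, 0, 0, 0.35])

```text
time_s: 15.05
eef_pos: [0.5493, -0.2434, 0.2539]
eef_rot: [-0.442, -0.545, -0.45, 0.552]
wrist_force: [0.2, -0.8, 0.9]
opening: 0.321
```

```bash
python3 - <<'E'
from h import *
np.set_printoptions(precision=4,suppress=True)
where(); print(T()[:3,3])
c,s=np.cos(HY),np.sin(HY)
for n in ['scene','side','wrist']:
    K,P=cam(n); im=ctrl.camera(n); cv2.imwrite(f'pics/{n}9.png',im)
    for t in ['filter','tongue','rib_top']:
        for d in ctrl.landmark_of(n,t):
            w=tow(P,d['point'])-HO
            if np.linalg.norm(w[:2])<.12: print(n,t,round(d['conf'],2),[round(v*1e3,1) for v in (c*w[0]+s*w[1],-s*w[0]+c*w[1],w[2])])
im=cv2.imread('pics/wrist9.png'); cv2.imwrite('pics/w9.png',np.clip(im*1.3,0,255).astype(np.uint8))
E
```

```text
t 15.05 tip h(mm) [-74.1   0.2 222.3] tilt -0.88 yaw -0.206 roll 0.02 F [ 0.2 -0.8  0.9] Tq [ 0.01 -0.03 -0.  ] op 0.321
[ 0.5493 -0.2434  0.2539]
scene filter 0.85 [np.float64(3.4), np.float64(-2.6), np.float64(55.3)]
scene tongue 0.83 [np.float64(-73.2), np.float64(-1.0), np.float64(53.9)]
scene tongue 0.68 [np.float64(3.5), np.float64(3.7), np.float64(-4.7)]
scene rib_top 0.69 [np.float64(15.3), np.float64(-3.7), np.float64(113.1)]
side filter 0.96 [np.float64(0.8), np.float64(-0.0), np.float64(54.9)]
side tongue 0.88 [np.float64(-73.2), np.float64(1.9), np.float64(56.3)]
side rib_top 0.87 [np.float64(10.1), np.float64(2.4), np.float64(110.6)]
wrist filter 0.92 [np.float64(-3.3), np.float64(-2.7), np.float64(54.7)]
wrist tongue 0.73 [np.float64(-79.0), np.float64(4.0), np.float64(59.9)]
wrist rib_top 0.59 [np.float64(17.7), np.float64(0.7), np.float64(116.0)]
```

View pics/w9.png

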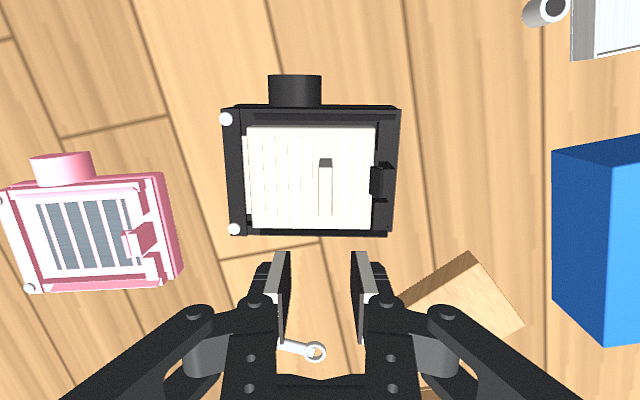

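The wrist view shows the filter lying square in the black housing, body about (248–376, 125–230). Its tongue is under the lip at the left and the catch nose is over the right edge at (377,180). The hand is clear.

```bash
python3 -c "
from bench import ctrl
print(ctrl.hand_in())"
```

```text
the job is handed in; nothing more can be done
None
```

The small filter is in the black housing, flat on the tray with the catch over its edge, and the job is handed in. I finished at about 15.5 s of the 58 s allowed; `hand_in` gave no verdict.

- **Fit:** I gripped the rib, tilted the filter about 20.5°, felt the tray floor at about 54.5 mm and slid the tongue under the lip. It met the stop at about 7 N. I then swung the filter down about the tongue, pressed it home, and opened the fingers only part-way so they stayed clear of the catch.
- **Forces:** The highest push I read was about 14 N. Contact forces between the filter and housing are not measured directly, but even doubled that is about 28 N, against the 50 N limit.
- **Latch:** A light upward tug was resisted after roughly 1–1.5 mm, so the catch is holding. The last picture shows its nose over the filter's edge.
- **Position:** Averaged over the three cameras, the filter's origin is about 0 mm along, −2 mm across and 55 mm high. Single estimates scattered by 3–5 mm, and the worst was the wrist camera's tongue point, about 5 mm further towards the lip than the other two.
- **Less certain:** While I was still gripping the filter, the hand read about −0.6° of tilt. The filter's own tilt after release was judged only from the picture. My estimates of the housing's centre line also differed by up to about 4 mm across before I settled on a compromise.
- **Other things:** I saw no sign that anything else on the bench was touched or moved, but I did not measure their positions again afterwards.

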